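Settle the rocking half-moon flat on the board

TASK

The dark walnut half-moon shelf-foot blank stands on its round edge, where it rocks at a touch. Take hold of it and stop it rocking while it still stands, then lay it down on either of its broad flat half-moon faces in the middle of the teal board and let go, without dropping it from a height. Leave the white half-moon where it lies.

Things in the scene. Friction and masses are not known exactly. Their poses are not given: they have to be found in the camera images.
- dark_moon: Dark walnut half disc, radius 70 mm, 30 mm thick, about 0.16 kg, standing on its round edge, free to rock in its own plane, straight 140 mm edge on top, 70 mm up. Origin: centre of mass, 30 mm below the straight edge, 40 mm above the round edge's lowest point. x: through the thickness, square to the broad faces; y: along the straight edge; z: towards it. Topples if leaned 20 degrees along x.
- white_moon: White-painted wooden half disc of the same shape and size with the same origin and axes, already lying flat on the bench on a broad face (30 mm high). A bystander: to be left alone.
- board: Teal painted square board, 160 x 160 mm and 10 mm thick, fixed flat on the bench. Origin at the centre of its underside, on the bench; x and y along its sides, z up; its top is 10 mm above the origin.
Not all that is in view belongs to the job. What is shaped like the dark_moon but pink or purple is not meant.

How it is judged:
By the outcome, as a careful person would: the job done as asked, in the order asked, and still so for the second after the job is handed in, with the robot touching nothing.
It also fails if it takes over 42 s, if anything falls off the work surface, if the arm or the gripper's body presses on something with over 40 N, if the wrist force passes 120 N, or if a joint passes its speed limit or range.

ROBOT

A 6-joint arm with a two-finger parallel gripper is mounted at the origin on the work surface. World frame = base frame: x ahead of the robot, y to its left, z up, the work surface at z = 0. Lengths are in m, angles in rad, forces in N, time in s.
With the tool pointing down it reaches from about 0.275 to 0.75 m from the base axis. Payload 10.2 kg.
Tool frame: the origin (TCP) lies midway between the tips of the shut fingers; the grasp point (between the pads) lies 19 mm behind it; z points along the fingers, y is the line along which they close (so a half turn about z gives the same grasp; the last joint's range is limited). The gripper opens to 88 mm and grips with 3 to 60 N. Pads are 18 mm wide; open, the fingers measure 123 mm over their backs; the gripper's body (75 mm by 187 mm) begins 45 mm behind the grasp point.
Start: joints at [-1.46, 0.313, 1.498, -0, 1.331, -0.223], TCP at [0.172, -0.496, 0.239] pointing down, gripper open.
Joint ranges: [-2.94, 2.94], [-0.97, 2.17], [0.19, 2.56], [-1.23, 4.37], [0.02, 3.11], [-2.88, 2.88]. Speed limits (rad/s): [2.39, 2.39, 3.01, 3.14, 3.14, 3.14].

INTERFACE

Orientations are given as [roll, pitch, yaw] about the fixed x, y, z axes, in that order (R = Rz(yaw) Ry(pitch) Rx(roll)).
In Python, from workcell import reach, move_straight, set_joints, set_gripper, sleep, solve_ik, read_camera, calibration, MotionError, hand_in, get_time, get_joint_positions, get_qd, get_joint_torque, get_tcp_pos, get_ee_rot, get_ft_force, get_torque, get_grip_width, get_grip_force gives the robot as it stands. Calls block until the motion is done:
- reach(position, orientation): joint-space move of the TCP to a pose.
- move_straight(position, frame=None, rate=0.15, contact_N=None): straight line of the TCP; frame=None keeps the orientation; rate is the mean speed in m/s. With contact_N (N) it stops when the force on the tool has changed by that much, and returns True; else False.
- set_joints(angles): joint-space move.
- set_gripper(opening, strength=None): finger opening in m; strength is the grip in N (None keeps the last); returns when the fingers have stopped.
- sleep(seconds).
- solve_ik(position, orientation): joint angles nearest the present ones, or None.
- read_camera(name): name is "side" or "top"; returns the picture (420x560x3 uint8, red, green, blue); there is no depth.
- calibration(name): a dict with "fx", "fy", "cx", "cy" (pixels), "origin" and "attitude" of the camera in the world. Camera axes: x right, y up, looking along -z (the intrinsics and any distortion apply to the point x, -y, -z); pixel columns grow to the right and rows downward; lengths in m; the calibration is good to about 2 mm. A picture is of the moment at which its call begins. calibration takes no time and is no camera call.
A pose or a line that the arm cannot do raises MotionError and nothing moves.
- hand_in(): hands the job in; it is judged then, once.
Readings, each from a call of its own:
- get_time(): time.
- get_joint_positions(): joint angles.
- get_qd(): joint speeds.
- get_joint_torque(): joint torques, N m.
- get_tcp_pos(): TCP position.
- get_ee_rot(): TCP orientation.
- get_ft_force(): force on the tool from outside, world axes, zero at the start.
- get_torque(): the same for the moment, N m.
- get_grip_width(): finger opening in m.
- get_grip_force(): force on a finger pad.
Only numpy, scipy, OpenCV 4.12 (cv2) and the standard library are available. Lean on these libraries where they do the work, as an engineer would, in place of code of your own. Each camera call takes 0.05 s, during which the arm holds its last target. There are 200 camera calls.

## Working session

There is one attempt and no reset: what is moved stays moved. The work goes in short steps, each a Python script; the robot and the scene stay as the last script left them, time stands still between calls to the robot, and variables do not carry over. Pictures are saved under pics/ and viewed, at most 10 in all, crops included, and the job is handed in when it is done.

```bash
mkdir -p pics; ls; python3 - <<'E'
from workcell import *
import cv2
for n in("top","side"):
    im=read_camera(n); cv2.imwrite(f"pics/{n}0.png",im[:,:,::-1]); print(n,calibration(n))
print(get_time())
E
```

```text
pics
top {'fx': 482.8636638544114, 'fy': 482.8636638544114, 'cx': 280.7386655752158, 'cy': 198.3868160033229, 'origin': array([0.39167767, 0.00345337, 0.96748089]), 'attitude': array([ 0.09866852, -0.01673604, -1.56217921])}
side {'fx': 413.8424068735546, 'fy': 413.8424068735546, 'cx': 274.4741915520249, 'cy': 209.18807452610702, 'origin': array([0.24096233, 0.68910011, 0.51656305]), 'attitude': array([ 0.9873942 ,  0.02415096, -2.82844576])}
0.1
```

View pics/top0.png

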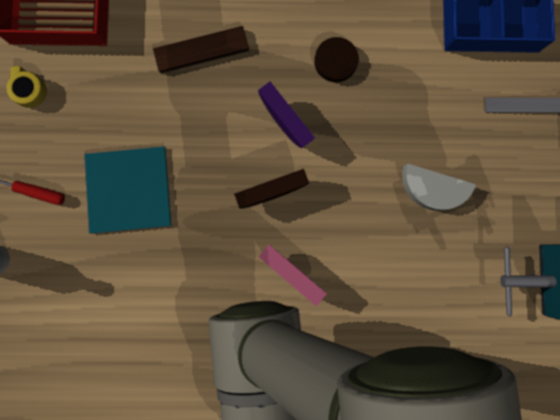

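View pics/side0.png

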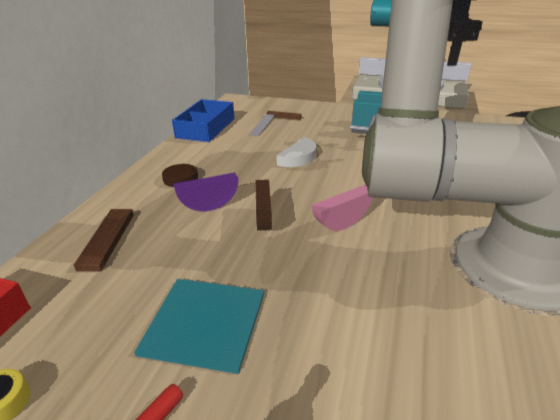

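The top view shows the dark standing blank at about (272,188), the teal board at (128,190), and the white moon at (438,188). In the side view they are at (263,205), (205,322) and (298,153).

Things that could be mistaken for dark_moon, by top-view pixel:
- **Dark slab (272,188):** about 140x30 mm on top and standing upright. This is my choice.
- **Long dark bar (202,50):** about 180 mm long and lying down.
- **Dark puck (336,60):** round.
- **Purple moon (286,115) and pink moon (293,274):** wrong colour.

I'll check the choice in a crop and measure it.

```bash
cat > h.py <<'E'
from workcell import *
import numpy as np, cv2
from scipy.spatial.transform import Rotation as Ro
def cast(n,uv,z):
    c=calibration(n); uv=np.atleast_2d(uv).astype(float)
    d=np.c_[(uv[:,0]-c['cx'])/c['fx'],-(uv[:,1]-c['cy'])/c['fy'],-np.ones(len(uv))]
    d=d@Ro.from_euler('xyz',c['attitude']).as_matrix().T
    o=np.array(c['origin']); return o+d*((z-o[2])/d[:,2])[:,None]
def rect(mask,near,n,z):
    cs,_=cv2.findContours(mask.astype(np.uint8),cv2.RETR_EXTERNAL,cv2.CHAIN_APPROX_NONE)
    cs=[c for c in cs if cv2.contourArea(c)>150]
    c=min(cs,key=lambda c:np.linalg.norm(c[:,0].mean(0)-near))
    p=cast(n,c[:,0],z)[:,:2]
    (cx,cy),(w,h),a=cv2.minAreaRect((p*1000).astype(np.float32))
    if w<h: w,h,a=h,w,a+90
    return np.array([cx,cy])/1000,(w,h),(a+90)%180-90,c
dark=lambda im:(im.max(2)<62)
def teal(im):
    i=im.astype(int); return (i[...,1]>i[...,0]+35)&(i[...,2]>i[...,0]+35)
E
python3 - <<'E'
from h import *
for k in range(6):
    im=read_camera("top"); s=read_camera("side")
    r=rect(dark(im),(272,188),"top",.07); q=rect(dark(s),(263,205),"side",.0)
    print(r[:3],cv2.boundingRect(r[3]),cv2.boundingRect(q[3])); sleep(.15)
print(rect(teal(im),(128,190),"top",.01)[:3], rect(teal(s),(205,322),"side",.01)[:3])
a=cv2.resize(im[140:240,210:350],None,fx=4,fy=4); b=cv2.resize(s[165:245,225:305],None,fx=5,fy=5)
cv2.imwrite("pics/crop.png",np.hstack([a[:400,:390],b])[:,:,::-1]); print(get_time())
E
```

```text
(array([0.49683423, 0.00555698]), (140.14605712890625, 36.31601333618164), -69.41459465026855) (234, 169, 76, 40) (163, 165, 35, 20)
(array([0.49684329, 0.00527722]), (139.61587524414062, 36.495784759521484), -69.41457176208496) (234, 169, 76, 40) (163, 165, 35, 20)
(array([0.49690231, 0.00529391]), (139.57510375976562, 36.548133850097656), -69.32743644714355) (234, 169, 76, 40) (163, 165, 35, 20)
(array([0.49692746, 0.00530882]), (139.61587524414062, 36.31601333618164), -69.41459465026855) (234, 169, 76, 40) (163, 165, 35, 20)
(array([0.49687512, 0.00558628]), (140.14138793945312, 36.39261245727539), -69.32744026184082) (234, 169, 76, 40) (163, 165, 35, 20)
(array([0.49684329, 0.00527722]), (139.61587524414062, 36.495784759521484), -69.41457176208496) (234, 169, 76, 40) (163, 165, 35, 20)
(array([0.50169644, 0.29393274]), (157.38900756835938, 157.16465759277344), -83.90733671188354) (array([0.4994118 , 0.29749301]), (164.45640563964844, 160.62158203125), -83.9117956161499)
1.6
```

View pics/crop.png

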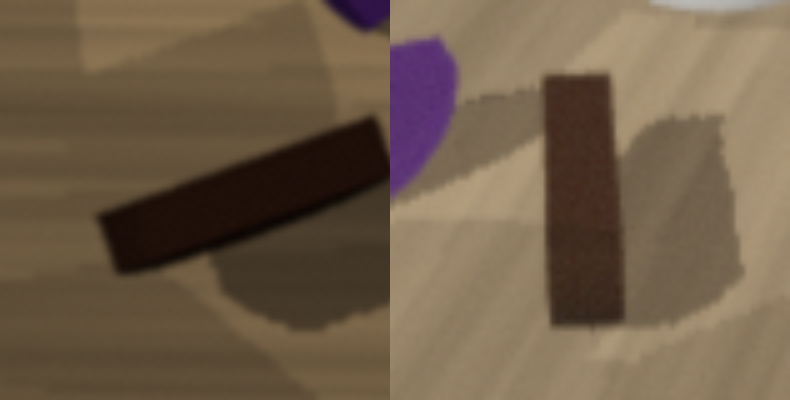

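The crop shows a plain dark slab standing on edge, at top (272,188), with its top face spanning crop x 98–388. Its shadow is round, and it isn't moving. That confirms dark_moon. Next I check that the arm can reach the planned poses for both tool-yaw choices.

```bash
cat >> h.py <<'E'
M=np.array([.4997,.0065]); C=np.array([.5005,.2955]); B=.040
def ori(psi,a,s):   # closing line along psi, tool leaned by a so it points outwards along psi
    r=np.array([np.cos(psi),np.sin(psi),0]); d=np.array([0,0,-1.])
    R0=Ro.from_euler('xyz',[np.pi,0,psi+s*np.pi/2])
    return (Ro.from_rotvec(a*np.cross(d,r))*R0)
def frame(psi,a):
    r=np.array([np.cos(psi),np.sin(psi),0]); k=np.array([0,0,1.])
    return r, np.sin(a)*r-np.cos(a)*k, -(np.cos(a)*r+np.sin(a)*k)   # r, finger dir, lower normal
def place_tcp(psi,a,lift=0):
    r,z,n=frame(psi,a)
    return np.r_[C,.01+lift]+.04*r-B*z-.015*n
E
python3 - <<'E'
from h import *
for s in (1,-1):
    f=lambda p,o: None if (q:=solve_ik(p,o.as_euler('xyz'))) is None else np.round(q,2)
    print(s,'pick',f([*M,B],ori(np.radians(20.6),0,s)))
    for deg in (10,20,30,45,60):
        p=np.radians(deg)
        print(deg,[f(place_tcp(p,np.radians(a),.0),ori(p,np.radians(a),s)) for a in (0,50,62)])
E
```

```text
1 pick [-0.22  0.52  1.79  0.    0.84 -0.58]
10 [array([ 0.32,  0.74,  1.35, -0.  ,  1.06,  0.14]), array([0.4 , 0.58, 2.03, 3.64, 0.37, 2.82]), None]
20 [array([ 0.33,  0.74,  1.34, -0.  ,  1.06, -0.02]), None, None]
30 [array([ 0.35,  0.74,  1.33, -0.  ,  1.06, -0.17]), array([ 0.25,  0.56,  2.07,  2.58,  0.4 , -2.8 ]), None]
45 [array([ 0.37,  0.74,  1.34,  0.  ,  1.06, -0.41]), array([ 0.15,  0.57,  2.05,  2.01,  0.53, -2.51]), array([ 0.09,  0.67,  2.14,  2.28,  0.84, -2.85])]
60 [array([ 0.39,  0.73,  1.36,  0.  ,  1.05, -0.66]), array([ 0.07,  0.6 ,  1.98,  1.61,  0.69, -2.38]), array([-0.  ,  0.69,  2.06,  1.86,  0.92, -2.71])]
-1 pick [-0.22  0.52  1.79 -0.    0.84  2.56]
10 [None, array([ 0.4 ,  0.58,  2.03,  3.64,  0.37, -0.32]), array([ 0.42,  0.67,  2.11,  3.47,  0.74, -0.13])]
20 [None, array([0.32, 0.57, 2.06, 3.09, 0.36, 0.03]), array([0.32, 0.66, 2.15, 3.11, 0.75, 0.01])]
30 [None, array([0.25, 0.56, 2.07, 2.58, 0.4 , 0.34]), array([0.22, 0.66, 2.17, 2.76, 0.78, 0.13])]
45 [array([ 0.37,  0.74,  1.34, -0.  ,  1.06,  2.73]), array([0.15, 0.57, 2.05, 2.01, 0.53, 0.63]), array([0.09, 0.67, 2.14, 2.28, 0.84, 0.29])]
60 [array([ 0.39,  0.73,  1.36, -0.  ,  1.05,  2.48]), array([0.07, 0.6 , 1.98, 1.61, 0.69, 0.76]), array([-0.  ,  0.69,  2.06,  1.86,  0.92,  0.43])]
```

```bash
python3 - <<'E'
from h import *
for deg in range(-180,180,20):
  for s in (1,-1):
    p=np.radians(deg)
    Q=[solve_ik(place_tcp(p,np.radians(a),.0),ori(p,np.radians(a),s).as_euler('xyz')) for a in (0,25,50,62)]
    if any(q is None for q in Q): continue
    if np.abs(np.diff(Q,axis=0)).max()<1.2: print(deg,s,[np.round(q,2).tolist() for q in Q])
E
```

```text
-180 -1 [[0.37, 0.56, 1.68, -0.0, 0.91, 0.37], [0.3, 0.78, 1.33, 0.12, 1.46, 0.26], [0.26, 1.06, 0.96, 0.21, 1.97, 0.25], [0.24, 1.21, 0.78, 0.27, 2.2, 0.28]]
-160 -1 [[0.33, 0.55, 1.7, -0.0, 0.9, -0.02], [0.33, 0.79, 1.3, -0.01, 1.48, -0.01], [0.34, 1.1, 0.88, -0.01, 2.04, -0.01], [0.34, 1.26, 0.66, -0.01, 2.3, -0.02]]
-140 1 [[0.29, 0.55, 1.7, -0.0, 0.9, 2.74], [0.37, 0.79, 1.3, -0.14, 1.47, 2.86], [0.42, 1.1, 0.88, -0.24, 2.01, 2.85], [0.43, 1.27, 0.66, -0.31, 2.26, 2.81]]
-140 -1 [[0.29, 0.55, 1.7, 0.0, 0.9, -0.4], [0.37, 0.79, 1.3, -0.14, 1.47, -0.28], [0.42, 1.1, 0.88, -0.24, 2.01, -0.29], [0.43, 1.27, 0.66, -0.31, 2.26, -0.33]]
-120 1 [[0.26, 0.56, 1.68, -0.0, 0.91, 2.36], [0.4, 0.78, 1.33, -0.26, 1.4, 2.59], [0.49, 1.07, 0.95, -0.44, 1.88, 2.62], [0.51, 1.21, 0.77, -0.55, 2.1, 2.57]]
-120 -1 [[0.26, 0.56, 1.68, -0.0, 0.91, -0.78], [0.4, 0.78, 1.33, -0.26, 1.4, -0.55], [0.49, 1.07, 0.95, -0.44, 1.88, -0.53], [0.51, 1.21, 0.77, -0.55, 2.1, -0.57]]
-100 1 [[0.24, 0.58, 1.64, -0.0, 0.92, 1.99], [0.43, 0.75, 1.38, -0.37, 1.29, 2.33], [0.55, 1.0, 1.09, -0.61, 1.69, 2.43], [0.59, 1.
[... 2054 characters left out ...]
82, 1.47, 0.76, 1.4, 0.74], [-0.0, 0.92, 1.43, 0.87, 1.55, 0.66]]
140 1 [[0.42, 0.61, 1.58, 0.0, 0.95, -2.03], [0.23, 0.72, 1.45, 0.36, 1.27, -2.37], [0.11, 0.91, 1.28, 0.59, 1.63, -2.51], [0.07, 1.03, 1.19, 0.68, 1.8, -2.54]]
140 -1 [[0.42, 0.61, 1.58, -0.0, 0.95, 1.12], [0.23, 0.72, 1.45, 0.36, 1.27, 0.77], [0.11, 0.91, 1.28, 0.59, 1.63, 0.63], [0.07, 1.03, 1.19, 0.68, 1.8, 0.6]]
160 1 [[0.4, 0.58, 1.63, -0.0, 0.93, -2.4], [0.26, 0.75, 1.38, 0.25, 1.38, -2.62], [0.18, 1.0, 1.1, 0.41, 1.82, -2.68], [0.15, 1.13, 0.97, 0.49, 2.02, -2.66]]
160 -1 [[0.4, 0.58, 1.63, -0.0, 0.93, 0.75], [0.26, 0.75, 1.38, 0.25, 1.38, 0.52], [0.18, 1.0, 1.1, 0.41, 1.82, 0.47], [0.15, 1.13, 0.97, 0.49, 2.02, 0.48]]
```

```bash
python3 - <<'E'
from h import *
p=np.radians(20.6-180); o=ori(p,0,-1).as_euler('xyz')
reach([*M,.17],o); set_gripper(.088)
im=read_camera("top"); cv2.imwrite("pics/over.png",im[:,:,::-1])
print(move_straight([*M,B],rate=.1,contact_N=4),get_tcp_pos(),get_time())
set_gripper(.02,15); print(get_grip_width(),get_grip_force(),get_ft_force(),get_time())
im=read_camera("side"); cv2.imwrite("pics/grasp.png",im[:,:,::-1])
E
```

```text
False [0.4999944  0.00644888 0.04047198] 5.4833
0.029926891816737532 14.98521422558781 [-0.71007314  0.57077229 -0.47311866] 6.3917
```

View pics/grasp.png

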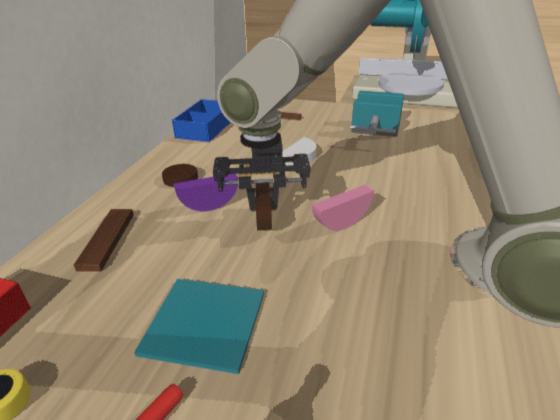

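The side view shows the blank gripped upright at (263,205), with the gripper body wide along the closing line. The grip width is 29.9 mm. Next: lift, lean it over the board, and lower until it touches.

```bash
python3 - <<'E'
from h import *
set_gripper(.02,25)
move_straight([*M,.16],rate=.15)
p=np.radians(-160);a=np.radians(50); 
reach(place_tcp(p,a,.09),ori(p,a,-1).as_euler('xyz')); print(get_time(),get_tcp_pos(),place_tcp(p,a,.09))
move_straight(place_tcp(p,a,.012),rate=.1); sleep(.2)
print(get_ft_force(),move_straight(place_tcp(p,a,-.006),rate=.02,contact_N=2.0))
print(get_tcp_pos()-place_tcp(p,a),get_ft_force(),get_grip_width(),get_time())
im=read_camera("side"); cv2.imwrite("pics/lean.png",im[:,:,::-1])
E
```

```text
8.725 [0.48316459 0.28811483 0.13721   ] [0.48264581 0.2890016  0.13720217]
[ 0.76456934  0.11374274 -2.10910271] True
[-8.33314225e-05 -6.52447806e-05 -4.72702867e-04] [1.41110444 0.93764931 3.89514912] 0.029699722573731265 10.4917
```

View pics/lean.png

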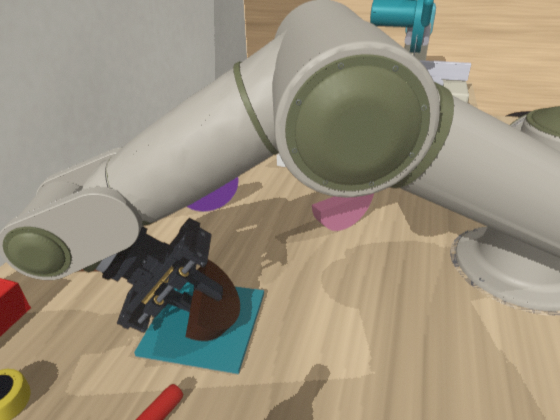

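The side view shows the blank leaning 50° with its round edge on the board at about (225,330), and the gripper body clear of the surface. Now I open in small steps so that it rests on the lower finger.

```bash
cat >> h.py <<'E'
P0,A0=np.radians(-160),np.radians(50)
r0,z0,n0=frame(P0,A0); PIV=np.r_[C,.01]+.04*r0
def T_now():
    t=np.array(get_tcp_pos())+get_grip_width()/2*n0-PIV; return np.round([-t@r0*1e3,t[2]*1e3],1)
def tcp_for(x,h,w): return PIV-x/1e3*r0+np.r_[0,0,h/1e3]-w/2*n0
E
python3 - <<'E'
from h import *
print(T_now())
for w in (.032,.034,.037): set_gripper(w)
print(T_now(),get_ft_force())
for w in (.046,.055,.064):
    move_straight(np.array(get_tcp_pos())-.0035*n0,rate=.04)
    set_gripper(w); print(T_now(),get_ft_force(),get_time())
im=read_camera("side"); cv2.imwrite("pics/rest.png",im[:,:,::-1])
E
```

```text
[30.4 25.3]
[32.4 21.9] [ 0.33227523 -0.31932246 -0.54932054]
[33.  21.1] [ 1.467837   -0.42092871 -0.3887928 ] 11.875
[33.7 20.2] [ 0.77065551  0.39802835 -1.11681641] 12.4667
[34.4 19.3] [-0.20621935 -1.0108045  -0.93036191] 13.0583
```

View pics/rest.png

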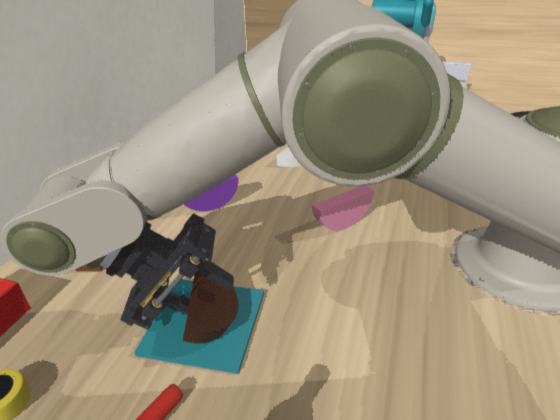

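The side view shows the blank resting on the lower finger, with its round edge still on the board near (230,330), and it hasn't slid. Now I draw the finger outward and down so the straight edge comes down with it.

```bash
python3 - <<'E'
from h import *
w=get_grip_width()
print(move_straight(tcp_for(60,14.5,w),rate=.03,contact_N=5),T_now(),get_ft_force(),get_time())
im=read_camera("side"); cv2.imwrite("pics/low.png",im[130:,:400,::-1])
E
```

```text
False [60.2 14.4] [0.53712304 0.38543478 0.0978201 ] 14.1333
```

View pics/low.png

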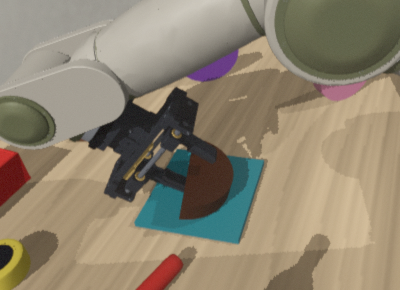

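The crop shows the blank nearly flat, with its straight edge still on the lower finger at crop (185,185). I'll lower the fingertip until it touches, then slide it out.

```bash
python3 - <<'E'
from h import *
w=get_grip_width()
print(move_straight(tcp_for(64,6,w),rate=.02,contact_N=3),T_now(),get_ft_force(),get_time())
x,h=T_now()
print(move_straight(tcp_for(x+2,h+.7,w),rate=.02))
print(move_straight(tcp_for(95,h+.7,w),rate=.04,contact_N=6),T_now(),get_ft_force(),get_time())
move_straight(tcp_for(105,60,w),rate=.12)
set_j=np.array(get_tcp_pos())+[0,0,.12]
move_straight(set_j,rate=.15)
reach([.45,-.1,.3],ori(np.radians(-160),0,-1).as_euler('xyz'))
print(get_time())
im=read_camera("top"); s=read_camera("side")
m=dark(im); m[:130]=0
q=rect(dark(s),(205,300),"side",.04); print(q[:3])
print(rect(dark(im),(128,190),"top",.04)[:3],T_now())
cv2.imwrite("pics/end.png",np.hstack([im[100:320,:300],s[230:,80:380][:190+0]] if 0 else [im[120:310,:300],s[230:420,80:380]])[:,:,::-1])
E
```

```text
True [63.2  7.7] [0.60210332 0.05382325 5.21218163] 14.6
False
False [95.1  8.2] [ 0.00622978  0.54928179 -0.73893377] 15.775
18.925
(array([0.47345755, 0.33472601]), (93.75645446777344, 71.94891357421875), 42.49860382080078)
(array([0.47903537, 0.26151422]), (174.04397583007812, 143.71319580078125), -63.603641510009766) [-121.6  265.2]
```

View pics/end.png

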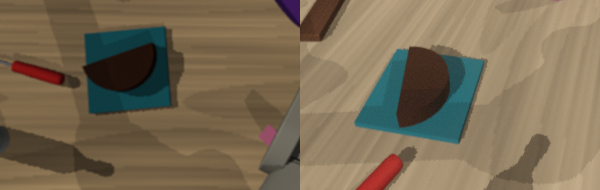

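The end picture shows the blank lying flat on the board in both views: top about (120,188), side about (345,320). It looks shifted to the left, so I'll measure the offset.

```bash
python3 - <<'E'
from h import *
im=read_camera("top"); i=im.astype(int)
m=(i[...,2]<45)&(i[...,0]>i[...,2]); k=np.zeros_like(m); k[145:225,75:175]=1; m&=k
m=cv2.morphologyEx(m.astype(np.uint8),cv2.MORPH_OPEN,np.ones((3,3)))
c,wh,ang,ct=rect(m,(120,188),"top",.04); print(c,wh,ang,cv2.boundingRect(ct))
p=cast("top",ct[:,0],.04)[:,:2]; print('contour',cv2.boundingRect(ct))
h=cv2.convexHull((p*1e3).astype(np.float32))[:,0]
D=np.linalg.norm(h[:,None]-h[None],axis=2); a,b=np.unravel_index(D.argmax(),D.shape); print(D.max(),h[a],h[b],(h[a]+h[b])/2)
mo=cv2.moments((p*1e3).astype(np.float32).reshape(-1,1,2)); print('centroid',mo['m10']/mo['m00'],mo['m01']/mo['m00'],mo['m00'])
print(rect(teal(im)|(m>0),(128,190),"top",.01)[:3])
E
```

```text
[0.49404868 0.29223184] (141.37710571289062, 71.38296508789062) -70.16204452514648 (83, 164, 73, 47)
contour (83, 164, 73, 47)
141.43196 [497.84808 368.75067] [542.12103 234.42679] [519.98456 301.58875]
centroid 499.3856432219962 291.92868590104285 7675.8486008076
(array([0.49735986, 0.30157257]), (145.95005798339844, 73.69190979003906), -70.16205787658691)
```

The blank lies flat: its outline is 141x71 mm at 40 mm height, and its centroid is within about 4 mm of the board centre.

```bash
python3 -c "
from workcell import *
print(hand_in(),get_time())"
```

```text
the job is handed in; nothing more can be done
the job is handed in; nothing more can be done
```

I steadied the dark half-moon, laid it flat within about 4 mm of the teal board's centre, let go and handed the job in after about 19 s; the white half-moon was not touched.

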